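Load a thin brass sheet into the disc cutter

ROBOT

A 6-joint arm with a two-finger parallel gripper is mounted at the origin on a cart in front of the work surface, level with it; the furniture and walls round the work are solid. World frame = base frame: x ahead of the robot, y to its left, z up, the work surface at z = 0. Lengths are in mm, angles in rad, forces in N, time in s.
With the tool pointing down it reaches from about 300 to 775 mm from the base axis. Payload 14.6 kg.
Tool frame: the origin (TCP) lies at the very end of the fingers, on their centre line; the grasp point (between the pads) lies 19 mm behind it; z points along the fingers, y is the line along which they close (so a half turn about z gives the same grasp; the last joint's range is limited). The gripper opens to 94 mm and grips with 3 to 60 N. Pads are 16 mm wide; open, the fingers measure 119 mm over their backs; the gripper's body (75 mm by 177 mm) begins 78 mm behind the grasp point.
Start: joints at [1.276, 0.3, 1.521, -0, 1.321, -0.067], TCP at [124.207, 535.781, 205.446] pointing down, gripper open.
Joint ranges: [-3.03, 3.03], [-0.79, 2.21], [0.23, 2.52], [-1.04, 4.18], [0, 3.07], [-2.55, 2.55]. Speed limits (rad/s): [2.22, 2.22, 2.57, 3.14, 3.14, 3.14].

INTERFACE

Orientations are given as [roll, pitch, yaw] about the fixed x, y, z axes, in that order (R = Rz(yaw) Ry(pitch) Rx(roll)).
In Python, from cell import manip gives the robot as it stands.
- The arm moves only by the tool servo_tool, never from a script. Its argument "motion" is a list that holds one entry, the list of rows, each a list of 7 numbers: the shift along the world's x, y, z as a fraction of full scale, then the turn, a rotation vector about the world's x, y, z as a fraction of full scale, then the closure, from 0 (fully open) to 1 (shut). In form: [[[x, y, z, rx, ry, rz, gripper], ...]]. A call has 1 to 10 rows; each row is the pose to reach, as a shift and turn from the pose commanded when the call began, turning the shorter way round; what a row does not reach only later rows make up. Full scale, the value 1, is 0.5 m for a shift and pi rad for a turn. A row lasts 1/10 s, in which the tool goes at most 50 mm and 8.59 degrees, less where a joint would pass 70% of its speed; a pose out of reach is approached as far as the arm can. A call with a number of a shift or a turn outside -1 to 1 is refused whole. A call with a gripper value outside its range is refused whole. The fingers move at their own pace and stop on an object; "newtons" is the grip in N (left out, the last holds). Time passes only in rows, so rows that repeat a pose let the fingers close. It gives the time, the measured TCP pose, the force, the opening and the grip force at its end, in the units of the state.
- manip.read_state(): the state, without advancing time (a new reading comes with each control period).
- manip.camera(name): name is "scene" or "top" or "wrist"; returns a dict with "frame" (480x640x3 uint8, red, green, blue), "range_z" (480x640 float32, mm along the optical axis (not along the pixel's ray), 0 where there is no reading), "vfov" (degrees; the focal length in pixels is half the picture's height over the tangent of half this angle, whatever the lens; pixels are square), "cx", "cy" (the principal point, pixels), "k1" (the pictures are not rectified: a ray, as slopes to the right and down, at radius r is drawn at 1 + k1 r^2 times it, then the intrinsics apply), "cam_to_world" (4x4, takes a point from camera to world coordinates). Camera axes: x right, y down, z forward; pixel columns grow to the right and rows downward; lengths in mm; the calibration is good to about 2 mm. A picture is of the moment at which its call begins.
- manip.sign_off(): hands the job in; it is judged then, once.
The state is a dict: "clock": time; "joints": joint angles; "qd": joint speeds; "effort": joint torques, N m; "eef_pos": TCP position; "eef_rot": TCP orientation; "wrist_force": force on the tool from outside, world axes, zero at the start; "moment": the same for the moment, N m; "finger_gap": finger opening in mm; "finger_force": force on a finger pad.
Only numpy, scipy, OpenCV 4.12 (cv2) and the standard library are available. Lean on these libraries where they do the work, as an engineer would, in place of code of your own. Each camera call takes 0.05 s, during which the arm holds its last target. There are 200 camera calls.

TASK

The thin brass sheet lies flat on the polished surface plate, too thin to be picked up there. With light pressure, slide it about a third of its length out over the plate's near edge, still lying flat, so that you can take it by its long sides where it overhangs and lift it off; then push it gently into the front slot of the steel disc cutter until it is fully home against the back stop, and let go. Do not press or push hard, do not drop the sheet, and leave the tweezers, loupe, bead jar and tape roll alone.

Things in the scene. Friction and masses are not known exactly. Their poses are not given: they have to be found in the camera images.
- surface_plate: dark stone surface plate, 200 (its x) x 150 (y) x 42 mm, fixed, on four rubber levelling feet: its height differs by a few mm from start to start, and it is not quite level (near edge about 3 mm higher than far edge). Origin mid-outline, 58 mm below the smooth top face; -x is its near edge, towards the robot. Brass slides on it easily (friction about 0.3); fingertips grip brass better
- plate_near_edge (a point): middle of the plate's near top edge, level with its top face; axes as the plate's
- brass_sheet: bare brass sheet, 120 (its x) x 50 (y) x 2 mm, 0.1 kg, loose, wholly on the plate at the start; origin mid-underside, z up, -x its near end. Pressed with more than 12 N against the plate, or with more than 18 N in all against the cutter's surfaces (6 N of it the roller's squeeze against the rail), it is spoilt. It tips off the edge when half its length overhangs
- sheet_near_end (a point): middle of the sheet's near end, 60 mm from its centre
- sheet_far_end (a point): middle of the sheet's far end, 60 mm from its centre: the end that goes into the cutter
- disc_cutter: steel block fixed on the bench, 110 (its x) x 104 (y) x 49 mm, five round holes and four 6 mm screw heads on top; origin mid-underside, z up, front to -x. Level slot in its front: floor 30 mm above the origin, 5 mm high, from the front face x = -55 to the stop x = +23 mm; left wall y = +25 mm is the straight fixed rail, right wall y = -30 mm. A spring housing stands out 20 mm on the right side
- slot_mouth (a point): middle (y = 0) of the slot's front opening, at slot floor height; axes as the cutter's. The mouth is widened: over the first 10 mm the side walls flare outwards by 8 mm each, over the first 6 mm floor and ceiling slope away by 4 mm each
- slot_stop (a point): point (y = 0) at the foot of the back stop, at slot floor height, 78 mm in from the mouth. The sheet when home lies flat on the floor along the fixed rail (sheet centre at y = 0), its far end at the stop, its last 42 mm sticking out in front
- side_roller (a joint): sprung 28 mm roller inside the slot on its right side, 50 mm in from the front, that pushes the sheet over to the fixed rail; value: m pushed back, 0 at rest (nose at y = -21 mm), 0.004 with the sheet along the rail, 0.009 at most; resists with 1.2 N at rest plus 0.4 N per mm
- loupe: folding loupe, 42 x 75 x 15 mm, loose, lying on the bench at the right: leave alone
- bead_jar: jar of red beads with a pale cap, 44 mm wide, 48 mm high, loose, standing on the bench at the left: leave alone
- tape: roll of masking tape, 69 mm wide, 18 mm high, loose, lying on the bench at the left: leave alone
- tweezers: steel tweezers, 121 x 15 x 7 mm, lying loose on the bench between plate and cutter: leave alone
There are look-alikes about, which are no part of the job. There is more than one size of the brass_sheet; the job needs the larger.

How it is judged (in metres and radians):
On the way, in this order (a step that is already met when the one before it is completed fails the run):
1. the sheet has been slid out over the plate's near edge by about a third of its length (25 to 56 mm) and still lies flat on the plate (x of sheet_near_end in the frame of plate_near_edge between -0.056 and -0.025 m and z of brass_sheet in the frame of plate_near_edge below 0.002 m and angle between brass_sheet's own z axis and vertical below 0.04 rad), for 0.2 s.
2. the sheet is held by the fingers, lifted clear of the plate (z of brass_sheet in the frame of plate_near_edge above 0.01 m and contact force between brass_sheet and surface_plate below 0.05 N and contact force between the fingers and brass_sheet above 1 N), for 0.2 s.
At the end, for the whole second after the job is handed in: the sheet lies at rest, flat in the cutter's slot (within 1.5 mm of the floor), its far end within 2 mm of the back stop, along the fixed rail within 2 mm and 0.04 rad, let go (x of sheet_far_end in the frame of slot_stop between -0.002 and 0.002 m and y of brass_sheet in the frame of disc_cutter between -0.002 and 0.002 m and z of brass_sheet in the frame of disc_cutter between 0.0285 and 0.0315 m and angle between the x axis of brass_sheet and the x axis of disc_cutter, either way round below 0.04 rad and angle between brass_sheet's own z axis and vertical below 0.03 rad and linear speed of brass_sheet below 0.01 m/s); the robot touches nothing.
It fails at once if the sheet is pressed against the surface plate with more than 12 N (contact force between brass_sheet and surface_plate above 12 N).
It fails at once if the sheet is pushed against the cutter's surfaces, side roller included, with more than 18 N in all (contact force between brass_sheet and disc_cutter above 18 N).
It fails at once if the sheet is dropped on the bench (height (world z) of brass_sheet below 0.022 m).
It fails at once if the tweezers, loupe, bead jar or tape roll is moved more than 15 mm (distance of any of tweezers, loupe, bead_jar, tape from where it was at the start of the episode above 0.015 m).
It also fails if it takes over 70 s, if anything falls off the work surface, if the arm or the gripper's body presses on something with over 40 N, if the wrist force passes 120 N, or if a joint passes its speed limit or range.

## Working session

There is one attempt and no reset: what is moved stays moved. The work goes in short steps, Python scripts to look and compute and a tool call to move; the robot and the scene stay as the last step left them, time stands still between calls to the robot, and variables do not carry over. Pictures are saved under pics/ and viewed, at most 10 in all, crops included, and the job is handed in when it is done.

Besides the shell and the picture viewer there is one more tool, called after "Emit:" as name([rows], argument=value, ...), one row to a line, values as JSON. servo_tool: Moves the arm, as the interface text tells. Its arguments: {"type":"object","properties":{"motion":{"type":"array"},"newtons":{"type":"number"}},"required":["motion"]}

```bash
mkdir -p pics; cat > h.py <<'E'
import numpy as np, cv2, pickle
from cell import manip
def snap(name,tag,view=True):
    c=manip.camera(name); pickle.dump(c,open(f'{tag}.pkl','wb'))
    cv2.imwrite(f'pics/{tag}.png',c['frame'][:,:,::-1]); return c
def load(tag): return pickle.load(open(f'{tag}.pkl','rb'))
def rays(c,uv):
    f=240/np.tan(np.radians(c['vfov'])/2)
    K=np.array([[f,0,c['cx']],[0,f,c['cy']],[0,0,1.]])
    return cv2.undistortPoints(np.array(uv,float).reshape(-1,1,2),K,np.array([c['k1'],0,0,0.])).reshape(-1,2)
def px(c,uv,z=None):
    "world points: from depth, or on plane z"
    s=rays(c,uv); T=np.array(c['cam_to_world'])
    d=np.c_[s,np.ones(len(s))]
    if z is None:
        r=np.array([np.median(c['range_z'][int(v)-1:int(v)+2,int(u)-1:int(u)+2]) for u,v in uv])
    else:
        r=(z-T[2,3])/(d@T[2,:3])
    return (d*r[:,None])@T[:3,:3].T+T[:3,3]
E
python3 -c "
from h import *
np.set_printoptions(precision=1,suppress=True)
a=snap('top','top1');b=snap('scene','sc1')
for c in(a,b): print(c['vfov'],c['k1'],c['cx'],c['cy'],np.array(c['cam_to_world']))
print(manip.read_state())
"
```

```text
53.699990434257884 0.03274947879102493 310.33489627647725 238.46185139931112 [[  -0.    -1.     0.1  484.2]
 [  -1.     0.     0.     3.1]
 [  -0.    -0.1   -1.  1109.6]
 [   0.     0.     0.     1. ]]
52.5400034536241 -0.08149534132842155 317.72052594007494 235.62115246675677 [[   0.8   -0.3    0.6  -62.3]
 [  -0.7   -0.4    0.6 -683.5]
 [   0.    -0.8   -0.5  685.8]
 [   0.     0.     0.     1. ]]
{'clock': 0.1, 'joints': array([ 1.3,  0.3,  1.5, -0. ,  1.3, -0.1]), 'qd': array([ 0., -0., -0.,  0., -0.,  0.]), 'effort': array([  0. , -53.3, -35.3,   0.1,   0. ,  -0. ]), 'eef_pos': array([124.1, 535.6, 205. ]), 'eef_rot': array([-3.1, -0. ,  2.9]), 'wrist_force': array([ 0. , -0.2,  0. ]), 'moment': array([ 0.,  0., -0.]), 'finger_force': 0.0, 'finger_gap': 93.92292397525219}
```

View pics/top1.png

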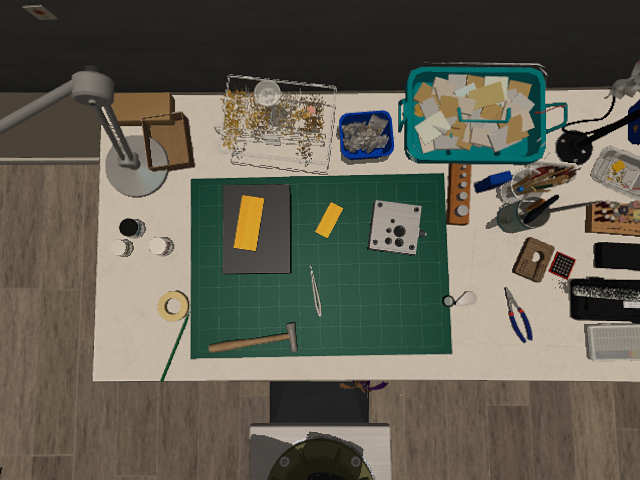

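View pics/sc1.png

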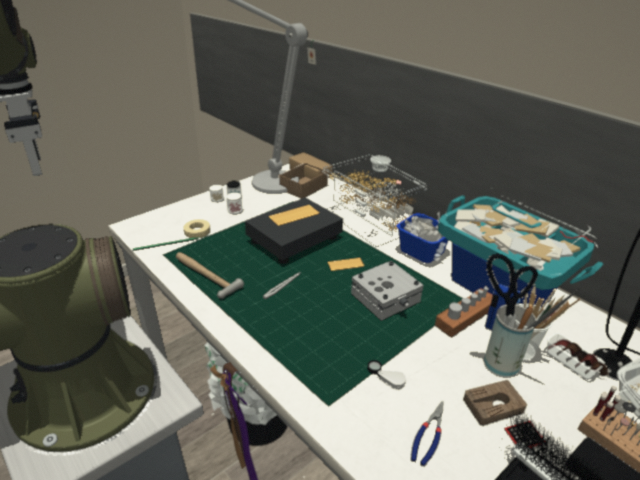

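The top view shows the plate at (223-291, 184-273), the large sheet at (234-264, 195-250), and the small look-alike at (329,219). The cutter is at (369-423, 200-255) with its housing knob on the right at (424,233), and the tweezers at (315,290). The cutter's front faces the robot. Next I'll measure these with code.

```bash
cat > m.py <<'E'
from h import *
np.set_printoptions(precision=2,suppress=True)
def yellow(c,roi):
    u0,v0,u1,v1=roi
    h=cv2.cvtColor(c['frame'],cv2.COLOR_RGB2HSV); m=cv2.inRange(h,(15,130,100),(35,255,255))
    k=np.zeros_like(m);k[v0:v1,u0:u1]=m[v0:v1,u0:u1]
    cs,_=cv2.findContours(k,cv2.RETR_EXTERNAL,cv2.CHAIN_APPROX_NONE)
    return max(cs,key=cv2.contourArea)[:,0,:]
def rect(P):
    (c,s,a)=cv2.minAreaRect(P[:,:2].astype(np.float32)); return c,s,a
def grid(c,roi):
    u0,v0,u1,v1=roi
    uv=[(u,v) for u in range(u0,u1) for v in range(v0,v1) if c['range_z'][v,u]>0]
    s=rays(c,uv);T=c['cam_to_world'];r=np.array([c['range_z'][v,u] for u,v in uv])
    return np.array(uv),(np.c_[s,np.ones(len(s))]*r[:,None])@T[:3,:3].T+T[:3,3]
E
python3 - <<'E'
from m import *
c=load('top1')
uv,P=grid(c,(210,175,300,285))
m=(P[:,2]>30)
Q=P[m]; print('plate rect',rect(Q),np.percentile(Q[:,2],[5,50,95]))
A=np.c_[Q[:,:2]-Q[:,:2].mean(0),np.ones(len(Q))];print('plane',np.linalg.lstsq(A,Q[:,2],rcond=None)[0],Q[:,:2].mean(0))
k=yellow(c,(215,180,300,280)); print('sheet',rect(px(c,k,float(np.median(Q[:,2])))), len(k))
uv,P=grid(c,(355,190,435,262));m=(P[:,2]>44)&(P[:,2]<60);Q=P[m];print('cutter',rect(Q),np.median(Q[:,2]))
f=c['frame']
cv2.imwrite('pics/crop1.png',cv2.resize(f[175:285,215:435,::-1],None,fx=3.6,fy=3.6,interpolation=cv2.INTER_CUBIC))
uv,P=grid(c,(300,255,330,325));m=(P[:,2]>3);print('tw',P[m].min(0),P[m].max(0))
uv,P=grid(c,(200,315,305,360));m=(P[:,2]>6);print('hammer',P[m].min(0),P[m].max(0))
E
```

```text
plate rect ((593.8369140625, 137.24110412597656), (200.55712890625, 149.94168090820312), 0.6466802358627319) [56.73 60.63 64.31]
plane [-0.01  0.01 60.43] [592.76 136.36]
sheet ((606.6947021484375, 154.47161865234375), (50.8858757019043, 119.99109649658203), 81.12425994873047) 146
cutter ((595.8379516601562, -179.53744506835938), (116.28189849853516, 110.44660949707031), 81.82636260986328) 48.66613575093197
tw [377.15 -25.65   3.  ] [536.25  42.06  12.  ]
hammer [307.96  46.68   6.1 ] [398.2  250.34  25.61]
```

View pics/crop1.png

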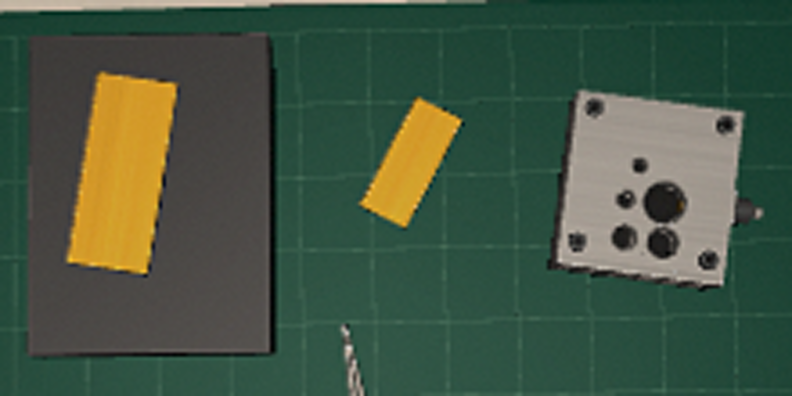

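Emit:
servo_tool([
  [[0.08,-0.08,0.02,0,0,0,1],[0.16,-0.16,0.03,0,0,0.01,1],[0.24,-0.23,0.04,0,0,0.01,1],[0.32,-0.3,0.04,0,0,0.02,1],[0.4,-0.37,0.04,0,0,0.02,1],[0.48,-0.44,0.04,0,0,0.03,1],[0.56,-0.51,0.04,0,0,0.03,1],[0.64,-0.58,0.04,0,0,0.03,1],[0.72,-0.65,0.04,0,0,0.03,1],[0.8,-0.72,0.04,0,0,0.03,1]],
], newtons=10)

```text
clock: 1.1
eef_pos: [495.6, 200.1, 225.3]
eef_rot: [-3.142, -0.0, 3.008]
wrist_force: [-0.2, 0.8, 0.1]
finger_gap: 17.6
finger_force: 0.0
```

Emit:
servo_tool([
  [[0.05,-0.04,0,0,0,0,1],[0.07,-0.05,0,0,0,0,1],[0.07,-0.05,0,0,0,0,1],[0.07,-0.05,0,0,0,0,1]],
])

```text
clock: 1.5
eef_pos: [528.7, 177.7, 225.3]
eef_rot: [-3.142, -0.001, 3.009]
wrist_force: [-0.7, 0.2, -0.7]
finger_gap: 0.5
finger_force: 0.0
```

```bash
python3 - <<'E'
from m import *
c=snap('wrist','w1'); s=manip.read_state()
np.set_printoptions(precision=4,suppress=True)
print(s['clock'],s['eef_pos'],s['eef_rot'],s['wrist_force'],s['joints'])
print(c['vfov'],np.array(c['cam_to_world']))
E
```

```text
1.55 [528.5414 177.8784 225.4462] [ 3.1415 -0.0003  3.0093] [-0.0728 -0.0882 -0.2535] [ 0.2589  0.3026  1.4707  0.0002  1.3686 -1.1797]
66.98811291841433 [[  0.1324   0.9535   0.2708 450.6254]
 [  0.9912  -0.1273  -0.0364 187.7329]
 [ -0.0002   0.2732  -0.9619 404.9123]
 [  0.       0.       0.       1.    ]]
```

View pics/w1.png

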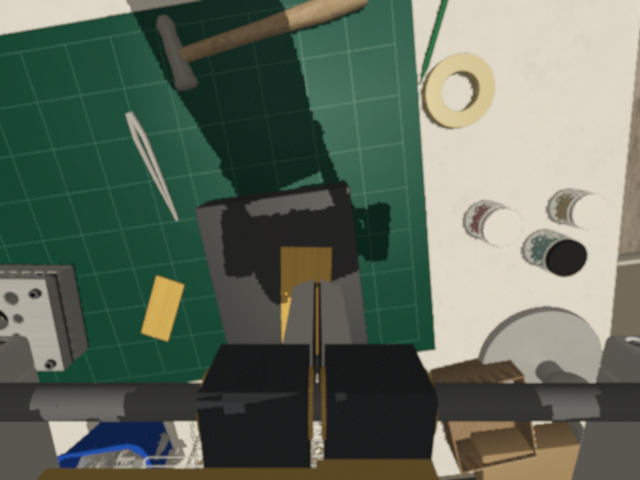

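The wrist view, looking from the robot side, shows the sheet's near end at (281-332, 247) and the plate's near edge from (200,205) to (348,184). The cutter's front-left corner is at the far left. I'll cross-check these against the top view.

```bash
python3 - <<'E'
from m import *
c=load('w1')
print('near end corners',px(c,[(281,247),(332,247)],64), px(c,[(306,255)]))
print('plate edge',px(c,[(200,205),(348,184)],62), px(c,[(215,215),(340,197)]))
t=load('top1')
k=px(t,[(241,195),(264,197),(256,250),(234,247)],62);print(k)
s=manip.read_state();print(np.array([618.5,152.5,75])-s['eef_pos'])
E
```

```text
near end corners [[544.82 139.76  64.  ]
 [551.43 189.27  64.  ]] [[556.09 162.9   64.36]]
plate edge [[493.94  69.57  62.  ]
 [492.85 211.62  62.  ]] [[505.3   81.79  62.23]
 [503.89 202.74  62.8 ]]
[[668.5  171.4   62.  ]
 [663.7  119.91  62.  ]
 [545.16 137.2   62.  ]
 [552.06 186.03  62.  ]]
[  89.96  -25.38 -150.45]
```

Emit:
servo_tool([
  [[0.08,-0.02,-0.06,0,0,0,1],[0.14,-0.04,-0.14,0,0,0,1],[0.18,-0.05,-0.22,0,0,0,1],[0.18,-0.05,-0.28,0,0,0,1],[0.18,-0.05,-0.3,0,0,0,1],[0.18,-0.05,-0.3,0,0,0,1],[0.18,-0.05,-0.3,0,0,0,1]],
])

```text
clock: 2.25
eef_pos: [619.8, 152.7, 77.7]
eef_rot: [3.141, 0.003, 3.009]
wrist_force: [-0.1, -0.1, 0.2]
finger_gap: 0.3
finger_force: 0.0
```

Emit:
servo_tool([
  [[0,0,-0.006,0,0,0,1],[0,0,-0.012,0,0,0,1],[0,0,-0.012,0,0,0,1]],
])

```text
clock: 2.55
eef_pos: [619.4, 151.9, 69.7]
eef_rot: [3.141, 0.0, 3.008]
wrist_force: [-0.4, -0.3, 0.2]
finger_gap: 0.0
finger_force: 0.0
```

Emit:
servo_tool([
  [[0,0,-0.004,0,0,0,1],[0,0,-0.008,0,0,0,1],[0,0,-0.008,0,0,0,1]],
])

```text
clock: 2.85
eef_pos: [619.3, 151.7, 65.1]
eef_rot: [-3.141, -0.0, 3.008]
wrist_force: [0.6, 0.1, -0.9]
finger_gap: 0.5
finger_force: 0.0
```

Emit:
servo_tool([
  [[0,0,-0.002,0,0,0,1],[0,0,-0.002,0,0,0,1]],
])

```text
clock: 3.05
eef_pos: [619.4, 151.8, 64.3]
eef_rot: [-3.142, -0.0, 3.008]
wrist_force: [-0.2, 0.0, -0.7]
finger_gap: 0.4
finger_force: 0.0
```

Emit:
servo_tool([
  [[0,0,-0.001,0,0,0,1],[0,0,-0.001,0,0,0,1]],
])

```text
clock: 3.25
eef_pos: [619.4, 151.8, 63.9]
eef_rot: [-3.142, -0.0, 3.008]
wrist_force: [0.4, -0.2, 0.1]
finger_gap: 0.7
finger_force: 0.0
```

Emit:
servo_tool([
  [[0,0,-0.001,0,0,0,1],[0,0,-0.001,0,0,0,1]],
])

```text
clock: 3.45
eef_pos: [619.4, 151.8, 63.4]
eef_rot: [-3.142, -0.0, 3.008]
wrist_force: [-0.1, 0.2, 0.2]
finger_gap: -0.0
finger_force: 0.0
```

Emit:
servo_tool([
  [[0,0,-0.001,0,0,0,1],[0,0,-0.001,0,0,0,1]],
])

```text
clock: 3.65
eef_pos: [619.4, 151.8, 62.9]
eef_rot: [-3.142, -0.0, 3.008]
wrist_force: [0.2, -0.1, -0.8]
finger_gap: 0.5
finger_force: 0.0
```

Emit:
servo_tool([
  [[0,0,-0.001,0,0,0,1],[0,0,-0.001,0,0,0,1]],
])

```text
clock: 3.85
eef_pos: [619.5, 151.9, 62.8]
eef_rot: [3.142, 0.0, 3.008]
wrist_force: [-1.9, 0.4, 3.5]
finger_gap: 0.3
finger_force: 1.9
```

Emit:
servo_tool([
  [[-0.006,0,0.0001,0,0,0,1],[-0.014,0,0.0002,0,0,0,1],[-0.022,0,0.0003,0,0,0,1],[-0.03,0,0.00045,0,0,0,1],[-0.03,0,0.00045,0,0,0,1]],
])

```text
clock: 4.35
eef_pos: [603.9, 151.9, 63.0]
eef_rot: [-3.142, -0.0, 3.008]
wrist_force: [-2.1, -0.8, 7.5]
finger_gap: 0.3
finger_force: 3.4
```

Emit:
servo_tool([
  [[0,0,0.0004,0,0,0,1],[0,0,0.0007,0,0,0,1],[0,0,0.0007,0,0,0,1]],
])

```text
clock: 4.65
eef_pos: [604.0, 151.9, 63.0]
eef_rot: [-3.141, -0.001, 3.008]
wrist_force: [-1.9, 0.1, 4.8]
finger_gap: 0.5
finger_force: 2.7
```

```bash
python3 - <<'E'
from m import *
c=snap('wrist','w2');k=yellow(c,(180,150,400,345)); P=px(c,k,63.5);print(P.min(0),P.max(0))
t=snap('top','t2');print(manip.read_state()['wrist_force'])
E
```

```text
[529.54 124.12  63.5 ] [636.06 189.14  63.5 ]
[-1.52 -0.03  5.39]
```

View pics/w2.png

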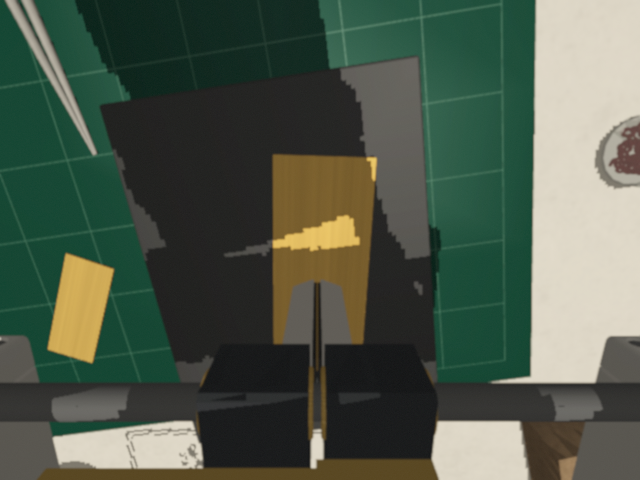

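The near end has moved from x≈545 to 530 (row ~155 in the picture), so the sheet follows the finger. I'll continue.

Emit:
servo_tool([
  [[-0.006,0,0.0003,0,0,0,1],[-0.014,0,0.0005,0,0,0,1],[-0.022,0,0.0006,0,0,0,1],[-0.03,0,0.0008,0,0,0,1],[-0.04,0,0.001,0,0,0,1],[-0.04,0,0.001,0,0,0,1]],
])

```text
clock: 5.35
eef_pos: [583.7, 151.8, 63.4]
eef_rot: [-3.141, -0.001, 3.008]
wrist_force: [-0.5, 0.2, -0.1]
finger_gap: 0.4
finger_force: 0.0
```

Emit:
servo_tool([
  [[-0.006,0,0.0001,0,0,0,1],[-0.014,0,0.0002,0,0,0,1],[-0.022,0,0.0004,0,0,0,1],[-0.03,0,0.0006,0,0,0,1],[-0.04,0,0.0007,0,0,0,1],[-0.04,0,0.0007,0,0,0,1]],
])

```text
clock: 5.95
eef_pos: [563.9, 151.9, 63.9]
eef_rot: [-3.142, -0.0, 3.008]
wrist_force: [-0.6, -0.5, 0.4]
finger_gap: 0.7
finger_force: 0.0
```

Emit:
servo_tool([
  [[0,0,-0.0008,0,0,0,1],[0,0,-0.0008,0,0,0,1]],
])

```text
clock: 6.15
eef_pos: [564.5, 151.9, 63.6]
eef_rot: [3.142, 0.0, 3.008]
wrist_force: [-1.3, -0.0, 1.2]
finger_gap: 0.9
finger_force: 0.8
```

```bash
python3 - <<'E'
from m import *
c=snap('wrist','w3');k=yellow(c,(180,5,420,345)); P=px(c,k,63.5);print(P.min(0),P.max(0))
s=manip.read_state();print(s['wrist_force'],s['eef_pos'])
E
```

```text
[514.74 127.28  63.5 ] [597.7  189.98  63.5 ]
[-0.75 -0.56  2.83] [564.54 151.86  63.57]
```

Emit:
servo_tool([
  [[0,0,0.01,0,0,0,1],[0.04,0,0.01,0,0,0,1],[0.08,0,0.01,0,0,0,1],[0.08,0,0.005,0,0,0,1],[0.08,0,0.001,0,0,0,1],[0.08,0,0,0,0,0,1],[0.08,0,0,0,0,0,1]],
])

```text
clock: 6.9
eef_pos: [603.9, 151.9, 63.5]
eef_rot: [-3.141, -0.0, 3.008]
wrist_force: [-0.1, -0.5, 0.7]
finger_gap: 0.4
finger_force: 0.0
```

Emit:
servo_tool([
  [[0,0,-0.0006,0,0,0,1],[0,0,-0.0006,0,0,0,1],[0,0,-0.0006,0,0,0,1]],
])

```text
clock: 7.2
eef_pos: [604.4, 151.9, 63.3]
eef_rot: [3.142, 0.0, 3.008]
wrist_force: [-0.5, -0.2, 0.5]
finger_gap: 0.5
finger_force: 0.0
```

Emit:
servo_tool([
  [[0,0,-0.0006,0,0,0,1],[0,0,-0.0006,0,0,0,1],[0,0,-0.0006,0,0,0,1]],
])

```text
clock: 7.5
eef_pos: [604.5, 151.9, 63.0]
eef_rot: [3.142, 0.0, 3.008]
wrist_force: [-1.4, 0.2, 2.1]
finger_gap: 0.8
finger_force: 1.2
```

Emit:
servo_tool([
  [[0,0,-0.0006,0,0,0,1],[0,0,-0.0006,0,0,0,1],[0,0,-0.0006,0,0,0,1]],
])

```text
clock: 7.8
eef_pos: [604.5, 151.9, 63.0]
eef_rot: [3.141, 0.0, 3.008]
wrist_force: [-2.5, 0.1, 4.4]
finger_gap: 0.4
finger_force: 2.6
```

Emit:
servo_tool([
  [[-0.006,0,0.0001,0,0,0,1],[-0.014,0,0.0002,0,0,0,1],[-0.022,0,0.0003,0,0,0,1],[-0.03,0,0.0005,0,0,0,1],[-0.04,0,0.0006,0,0,0,1],[-0.04,0,0.0006,0,0,0,1]],
])

```text
clock: 8.4
eef_pos: [583.9, 151.9, 63.2]
eef_rot: [3.142, 0.0, 3.008]
wrist_force: [-1.0, -0.4, 7.7]
finger_gap: 0.7
finger_force: 3.8
```

```bash
cat > n.py <<'E'
from m import *
import sys
c=snap('wrist',sys.argv[1]);k=yellow(c,(180,3,420,345)); P=px(c,k,64);print(P.min(0),P.max(0))
s=manip.read_state();print(s['wrist_force'],s['eef_pos'])
E
python3 n.py w4
```

```text
[493.7  120.33  64.  ] [614.92 191.29  64.  ]
[-1.51  0.8   8.14] [583.88 151.89  63.22]
```

Emit:
servo_tool([
  [[-0.004,0,0.0006,0,0,0,1],[-0.012,0,0.0007,0,0,0,1],[-0.022,0,0.0008,0,0,0,1],[-0.03,0,0.001,0,0,0,1],[-0.04,0,0.0012,0,0,0,1],[-0.04,0,0.0012,0,0,0,1]],
])

```text
clock: 9.05
eef_pos: [563.5, 151.9, 63.5]
eef_rot: [-3.141, -0.001, 3.008]
wrist_force: [-2.9, -0.0, 7.4]
finger_gap: 0.7
finger_force: 3.6
```

```bash
python3 n.py w5
```

```text
[473.45 119.68  64.  ] [594.73 191.77  64.  ]
[-2.73  0.    8.22] [563.53 151.87  63.5 ]
```

Emit:
servo_tool([
  [[-0.004,0,0.0006,0,0,0,1],[-0.012,0,0.0008,0,0,0,1],[-0.022,0,0.001,0,0,0,1],[-0.032,0,0.0013,0,0,0,1],[-0.042,0,0.0016,0,0,0,1],[-0.05,0,0.0018,0,0,0,1],[-0.05,0,0.0018,0,0,0,1]],
])

```text
clock: 9.8
eef_pos: [538.8, 151.8, 64.2]
eef_rot: [-3.141, -0.001, 3.008]
wrist_force: [-0.5, -0.0, -0.5]
finger_gap: 0.5
finger_force: 0.0
```

```bash
python3 n.py w6
```

```text
[459.31 121.27  64.  ] [571.2  192.84  64.  ]
[ 0.74  0.4  -0.36] [539.14 151.85  64.33]
```

Emit:
servo_tool([
  [[0,0,-0.001,0,0,0,1],[0,0,-0.001,0,0,0,1],[0,0,-0.001,0,0,0,1]],
])

```text
clock: 10.15
eef_pos: [539.5, 151.9, 63.9]
eef_rot: [3.142, -0.0, 3.008]
wrist_force: [-0.3, 0.2, 1.8]
finger_gap: 0.7
finger_force: 1.1
```

Emit:
servo_tool([
  [[0,0,-0.0006,0,0,0,1],[-0.006,0,-0.0005,0,0,0,1],[-0.014,0,-0.0004,0,0,0,1],[-0.022,0,-0.0002,0,0,0,1],[-0.022,0,-0.0002,0,0,0,1]],
])

```text
clock: 10.65
eef_pos: [528.0, 151.9, 64.0]
eef_rot: [-3.142, 0.0, 3.008]
wrist_force: [-1.2, -0.5, 7.0]
finger_gap: 0.7
finger_force: 3.1
```

```bash
python3 n.py w7
```

```text
[447.63 121.23  64.  ] [560.22 193.33  64.  ]
[-1.91  0.32  7.08] [528.   151.86  64.01]
```

Emit:
servo_tool([
  [[0,0,0.02,0,0,0,1],[0,0,0.08,0,0,0,1],[-0.04,0,0.15,0,0,0,0],[-0.1,0.01,0.18,0,0,0,0],[-0.13,0.02,0.18,0,0,0,0],[-0.13,0.02,0.18,0,0,0,0],[-0.13,0.02,0.18,0,0,0,0]],
])

```text
clock: 11.4
eef_pos: [463.6, 161.8, 154.0]
eef_rot: [-3.142, 0.0, 3.008]
wrist_force: [0.5, 0.2, -0.0]
finger_gap: 36.9
finger_force: 0.0
```

```bash
python3 - <<'E'
from m import *
c=snap('wrist','w8');t=snap('top','t8');s=manip.read_state()
print(s['eef_pos'],s['eef_rot'],s['finger_gap'])
k=yellow(c,(180,3,440,475)); P=px(c,k,65);print('wrist',rect(P),P.min(0),P.max(0))
k=yellow(t,(215,180,300,310)); P=px(t,k,65);print('top',rect(P),P.min(0),P.max(0))
E
```

```text
[463.88 161.62 153.5 ] [-3.14 -0.    3.01] 45.30192860836582
wrist ((510.70159912109375, 155.59689331054688), (50.659942626953125, 118.8554916381836), 77.14676666259766) [447.83 118.55  65.  ] [573.57 192.35  65.  ]
top ((543.0204467773438, 147.32940673828125), (50.461181640625, 51.94042205810547), 77.70122528076172) [520.82 119.17  65.  ] [571.73 174.32  65.  ]
```

View pics/w8.png

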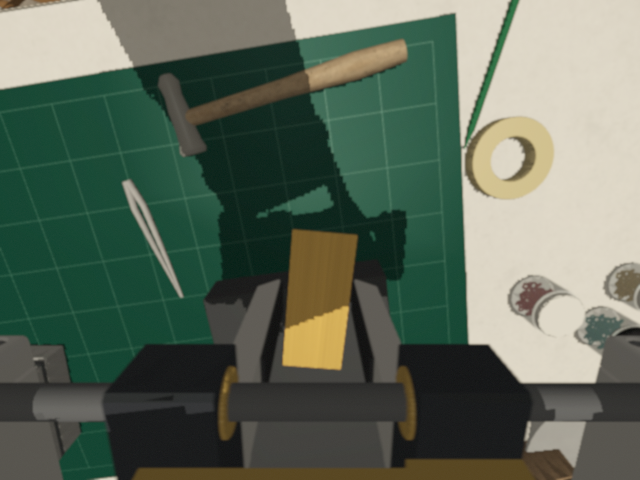

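The wrist view shows the overhanging sheet from its near end (row ~233) to its far end (row ~368). The fit puts its centre at (510.7, 155.6), yaw about -12.8°, overhang about 41 mm. Next I'll align and descend around the overhang.

Emit:
servo_tool([
  [[0.004,0.002,-0.04,0,0,-0.01,0.34],[0.014,0.006,-0.1,0,0,-0.029,0.34],[0.014,0.006,-0.15,0,0,-0.029,0.34],[0.014,0.006,-0.15,0,0,-0.029,0.34],[0.014,0.006,-0.15,0,0,-0.029,0.34],[0.014,0.006,-0.15,0,0,-0.029,0.34]],
], newtons=30)

```text
clock: 12.1
eef_pos: [471.3, 164.9, 80.0]
eef_rot: [3.141, 0.001, 2.917]
wrist_force: [-0.6, -1.1, 0.1]
finger_gap: 61.8
finger_force: 0.0
```

```bash
python3 - <<'E'
from m import *
c=snap('wrist','w9');s=manip.read_state()
print(s['eef_pos'],s['eef_rot'],s['finger_gap'])
k=yellow(c,(180,3,440,475)); P=px(c,k,65);print('wrist',rect(P),P.min(0),P.max(0))
E
```

```text
[471.19 164.94  80.06] [3.14 0.   2.92] 62.22173402686714
wrist ((494.80535888671875, 159.54010009765625), (50.00150680541992, 85.89387512207031), 77.10924530029297) [447.53 126.58  65.  ] [542.09 192.49  65.  ]
```

View pics/w9.png

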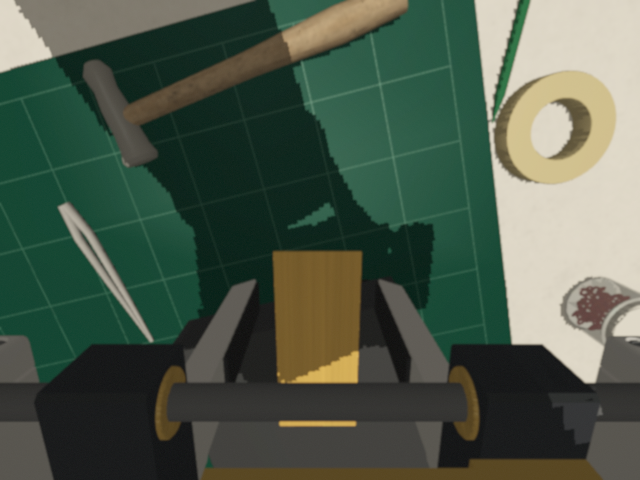

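The sheet is centred between the fingers (columns 274-362, fingers at about 240 and 390) and squarely aligned.

Emit:
servo_tool([
  [[0,0,-0.02,0,0,0,0.34],[0,0,-0.05,0,0,0,0.34],[0,0,-0.07,0,0,0,0.34],[0,0,-0.07,0,0,0,0.34],[0,0,-0.07,0,0,0,0.34]],
])

```text
clock: 12.65
eef_pos: [470.5, 164.8, 43.9]
eef_rot: [-3.142, -0.0, 2.917]
wrist_force: [0.2, -0.0, 1.0]
finger_gap: 61.9
finger_force: 0.0
```

Emit:
servo_tool([
  [[0,0,0,0,0,0,0.42],[0,0,0,0,0,0,0.5],[0,0,0,0,0,0,0.6],[0,0,0,0,0,0,0.6],[0,0,0,0,0,0,0.6]],
], newtons=30)

```text
clock: 13.15
eef_pos: [470.7, 164.9, 44.0]
eef_rot: [3.141, 0.001, 2.917]
wrist_force: [1.2, 0.3, 1.3]
finger_gap: 48.5
finger_force: 30.0
```

Emit:
servo_tool([
  [[0,0,0.006,0,0,0,0.6],[0,0,0.02,0,0,0,0.6],[0,0,0.05,0,0,0,0.6],[0,0,0.09,0,0,0,0.6],[0,0,0.13,0,0,0,0.6],[0,0,0.16,0,0,0,0.6],[0,0,0.16,0,0,0,0.6],[0,0,0.16,0,0,0,0.6]],
])

```text
clock: 13.95
eef_pos: [470.2, 164.8, 123.5]
eef_rot: [-3.142, -0.0, 2.917]
wrist_force: [-0.0, -0.1, -0.7]
finger_gap: 48.8
finger_force: 30.0
```

```bash
cat > q.py <<'E'
from m import *
import sys
np.set_printoptions(precision=3,suppress=True)
tag=sys.argv[1]
c=snap('wrist',tag);s=manip.read_state()
print(s['clock'],s['eef_pos'],s['eef_rot'],s['finger_gap'],s['wrist_force'])
h=cv2.cvtColor(c['frame'],cv2.COLOR_RGB2HSV); m=cv2.inRange(h,(15,130,70),(35,255,255))
m[:, :180]=0;m[:,460:]=0
uv,P=grid(c,(180,3,460,475))
z=s['eef_pos'][2]+19
ok=(m[uv[:,1],uv[:,0]]>0)&(abs(P[:,2]-z)<15)
Q=P[ok];print(len(Q))
for i in range(2):
    A=np.c_[Q[:,:2]-Q[:,:2].mean(0),np.ones(len(Q))];co=np.linalg.lstsq(A,Q[:,2],rcond=None)[0]
    r=Q[:,2]-A@co;Q=Q[abs(r)<3]
print('plane',co,Q.mean(0),rect(Q))
E
python3 q.py w10
```

```text
14.0 [470.033 164.711 123.067] [-3.141 -0.001  2.917] 48.45709407575359 [ 0.479  0.471 -1.027]
14989
plane [ -0.039   0.005 143.05 ] [499.036 157.954 143.05 ] ((509.4750671386719, 155.56541442871094), (50.35035705566406, 118.67110443115234), 77.15545654296875)
```

View pics/w10.png

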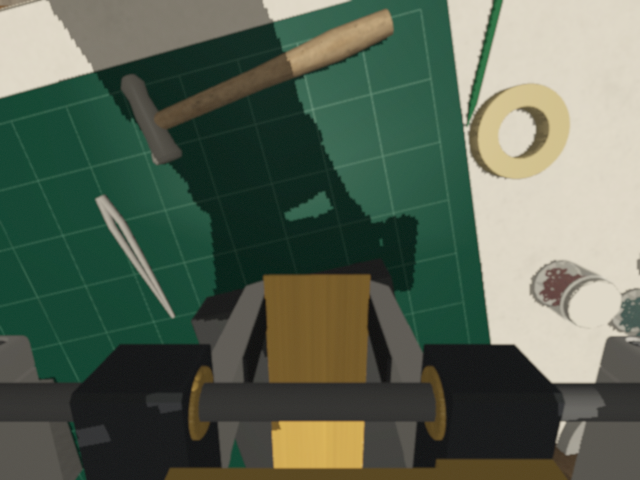

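The sheet is held across the fingers (columns 264-370) with its nose sagging about 0.039 rad. I'll level it, turn towards the cutter's yaw, and carry it to a view of the cutter.

Emit:
servo_tool([
  [[0,-0.02,0.03,0,-0.002,0.003,0.6],[0.01,-0.06,0.06,0,-0.004,0.006,0.6],[0.03,-0.11,0.09,0,-0.006,0.01,0.6],[0.05,-0.17,0.12,0,-0.008,0.014,0.6],[0.07,-0.23,0.15,0,-0.01,0.018,0.6],[0.09,-0.29,0.17,0,-0.012,0.022,0.6],[0.11,-0.35,0.18,0,-0.012,0.026,0.6],[0.12,-0.41,0.18,0,-0.012,0.03,0.6],[0.13,-0.46,0.18,0,-0.012,0.03,0.6],[0.14,-0.49,0.18,0,-0.012,0.03,0.6]],
])

```text
clock: 15.0
eef_pos: [540.2, -82.4, 214.1]
eef_rot: [3.135, 0.037, 3.01]
wrist_force: [-1.2, 0.6, -1.4]
finger_gap: 48.6
finger_force: 30.0
```

Emit:
servo_tool([
  [[0,-0.01,0,0,0,0,0.6],[0,-0.01,0,0,0,0,0.6],[0,-0.01,0,0,0,0,0.6]],
])

```text
clock: 15.3
eef_pos: [540.3, -84.4, 213.8]
eef_rot: [3.135, 0.037, 3.012]
wrist_force: [-0.1, 0.6, -1.2]
finger_gap: 48.7
finger_force: 30.0
```

```bash
python3 q.py w11; python3 - <<'E'
from m import *
np.set_printoptions(precision=4,suppress=True)
for tag,roi in (('w8',(205,240,445,340)),('w5',(100,20,440,330))):
    c=load(tag);uv,P=grid(c,roi);f=c['frame'][uv[:,1],uv[:,0]].astype(int)
    Q=P[(P[:,2]>52)&(P[:,2]<68)&(f.max(1)-f.min(1)<25)]
    for i in range(2):
        A=np.c_[Q[:,:2]-Q[:,:2].mean(0),np.ones(len(Q))];co=np.linalg.lstsq(A,Q[:,2],rcond=None)[0];Q=Q[abs(Q[:,2]-A@co)<2.5]
    print(tag,len(Q),co,Q.mean(0))
E
```

```text
15.35 [540.338 -84.26  213.882] [3.135 0.037 3.012] 49.081502929129485 [-0.632 -0.048 -0.166]
14792
plane [ -0.001   0.003 234.37 ] [568.583 -88.414 234.37 ] ((579.5932006835938, -89.99617004394531), (50.13484191894531, 118.86561584472656), 82.44232940673828)
w8 2363 [ 0.0031 -0.0029 62.1209] [513.2705 111.7444  62.1984]
w5 29612 [-0.0138 -0.0004 61.9978] [537.051  133.8181  61.9981]
```

View pics/w11.png

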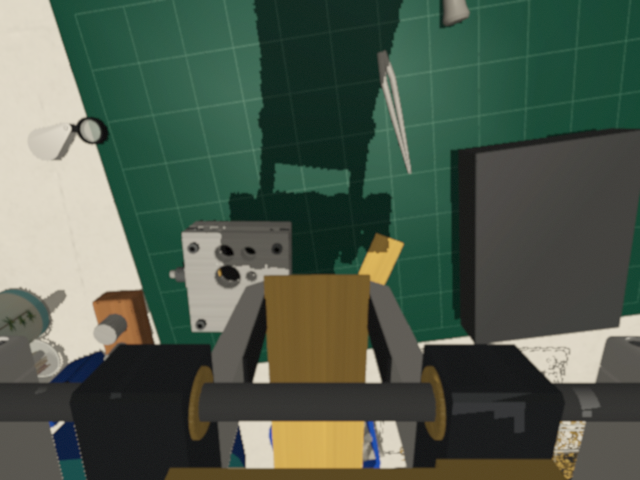

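The wrist view shows the cutter's top face at columns 184-291, rows 228-332, with its front edge near row 230, parallel to the sheet's near edge. I'll fit its edges by code in both views.

```bash
python3 - <<'E'
from m import *
np.set_printoptions(precision=2,suppress=True)
def fit(p):
    x=np.median(p[:,0]) 
    vx,vy,x0,y0=cv2.fitLine(p[:,:2].astype(np.float32),cv2.DIST_HUBER,0,.01,.01).ravel();return np.degrees(np.arctan2(vy,vx)),x0,y0
def edges(tag,roi,rows,cols,sub):
    c=load(tag);g=cv2.cvtColor(c['frame'],cv2.COLOR_RGB2GRAY).astype(float)
    u0,v0,u1,v1=roi
    uv,P=grid(c,roi);M=np.zeros((480,640),bool);ok=abs(P[:,2]-48.7)<2.5;M[uv[ok,1],uv[ok,0]]=1
    print(tag,'n',ok.sum(),'z',np.median(P[ok,2]))
    top=np.array([(u,np.where(M[:,u])[0].min()-.5) for u in cols]);bot=np.array([(u,np.where(M[:,u])[0].max()+.5) for u in cols])
    lef=np.array([(np.where(M[v])[0].min()-.5,v) for v in rows]);rig=np.array([(np.where(M[v])[0].max()+.5,v) for v in rows])
    for n,e in (('top',top),('bot',bot),('left',lef),('right',rig)):
        print(n,np.array(fit(px(c,e,48.7))),e[0],e[-1])
edges('w11',(178,215,305,345),range(240,265),range(195,282),0)
edges('top1',(362,192,435,262),range(212,226),range(380,412),0)
E
```

```text
w11 n 6046 z 49.41148474528734
top [  81.5   544.26 -154.76] [195.  231.5] [281.  232.5]
bot [ -52.57  616.46 -173.83] [195.  331.5] [281.  274.5]
left [  -7.36  555.95 -219.91] [181.5 240. ] [184.5 264. ]
right [  -5.92  569.79 -116.39] [287.5 240. ] [288.5 264. ]
top1 n 1563 z 48.633005397881334
top [  81.4   651.78 -174.55] [380.  200.5] [411.  206.5]
bot [  81.78  541.35 -173.53] [380.  249.5] [411.  253.5]
left [  -0.31  616.49 -125.29] [373.5 212. ] [371.5 225. ]
right [  -6.42  614.1  -227.78] [420.5 212. ] [418.5 225. ]
```

Emit:
servo_tool([
  [[-0.03,-0.02,-0.02,0,0,-0.0035,0.6],[-0.07,-0.04,-0.06,0,0,-0.0035,0.6],[-0.12,-0.07,-0.11,0,0,-0.0035,0.6],[-0.17,-0.1,-0.16,0,0,-0.0035,0.6],[-0.2,-0.12,-0.21,0,0,-0.0035,0.6],[-0.222,-0.131,-0.26,0,0,-0.0035,0.6],[-0.222,-0.131,-0.29,0,0,-0.0035,0.6],[-0.222,-0.131,-0.308,0,0,-0.0035,0.6],[-0.222,-0.131,-0.308,0,0,-0.0035,0.6],[-0.222,-0.131,-0.308,0,0,-0.0035,0.6]],
])

```text
clock: 16.35
eef_pos: [430.0, -150.4, 60.4]
eef_rot: [3.135, 0.038, 3.001]
wrist_force: [0.3, -0.5, -0.2]
finger_gap: 48.4
finger_force: 30.0
```

```bash
python3 q.py w12; python3 -c "
from m import *
s=manip.read_state()
c=snap('scene','sc12');f=c['frame'][225:345,300:460,::-1];cv2.imwrite('pics/sc12c.png',cv2.resize(f,None,fx=5,fy=5,interpolation=cv2.INTER_CUBIC))"
```

```text
16.4 [ 430.059 -150.525   60.556] [3.135 0.038 3.001] 48.64111357047511 [ 0.241 -0.279 -0.689]
14955
plane [ 0.     0.003 80.992] [ 458.163 -154.832   80.992] ((469.0487365722656, -156.23204040527344), (50.319366455078125, 118.99846649169922), 82.14967346191406)
```

Emit:
servo_tool([
  [[0,0.001,-0.02,0,0,-0.001,0.6],[0,0.001,-0.05,0,0,-0.002,0.6],[0,0.001,-0.08,0,0,-0.002,0.6],[0,0.001,-0.095,0,0,-0.002,0.6],[0,0.001,-0.095,0,0,-0.002,0.6],[0,0.001,-0.095,0,0,-0.002,0.6]],
])

```text
clock: 17.05
eef_pos: [429.6, -150.2, 12.5]
eef_rot: [3.135, 0.037, 2.994]
wrist_force: [0.3, -0.3, -0.5]
finger_gap: 48.7
finger_force: 30.0
```

```bash
python3 q.py w13
```

```text
17.1 [ 429.759 -150.274   12.752] [3.135 0.038 2.994] 48.63528639735551 [0.341 0.311 0.161]
14998
plane [-0.     0.003 33.123] [ 458.062 -154.884   33.123] ((468.780029296875, -156.4593963623047), (50.27106475830078, 118.77088928222656), 81.59529113769531)
```

Emit:
servo_tool([
  [[0.008,-0.0012,0,0,0,0,0.6],[0.016,-0.0023,0,0,0,0,0.6],[0.024,-0.0035,0,0,0,0,0.6],[0.032,-0.0046,0,0,0,0,0.6],[0.04,-0.0058,0,0,0,0,0.6],[0.048,-0.0069,0,0,0,0,0.6],[0.054,-0.0078,0,0,0,0,0.6],[0.054,-0.0078,0,0,0,0,0.6]],
])

```text
clock: 17.9
eef_pos: [456.8, -154.1, 12.3]
eef_rot: [3.135, 0.037, 2.994]
wrist_force: [-0.1, 0.0, -1.1]
finger_gap: 48.8
finger_force: 30.0
```

Emit:
servo_tool([
  [[0.005,-0.0007,0,0,0,0,0.6],[0.01,-0.0014,0,0,0,0,0.6],[0.015,-0.0022,0,0,0,0,0.6],[0.02,-0.0029,0,0,0,0,0.6],[0.025,-0.0036,0,0,0,0,0.6],[0.03,-0.0043,0,0,0,0,0.6],[0.03,-0.0043,0,0,0,0,0.6]],
])

```text
clock: 18.6
eef_pos: [471.7, -156.2, 12.3]
eef_rot: [3.135, 0.037, 2.994]
wrist_force: [-0.7, 0.0, -2.0]
finger_gap: 48.9
finger_force: 30.0
```

Emit:
servo_tool([
  [[0.004,-0.0006,-0.0006,0,0,0,0.6],[0.008,-0.0012,-0.0006,0,0,0,0.6],[0.012,-0.0017,-0.0006,0,0,0,0.6],[0.016,-0.0023,-0.0006,0,0,0,0.6],[0.02,-0.0029,-0.0006,0,0,0,0.6],[0.02,-0.0029,-0.0006,0,0,0,0.6]],
])

```text
clock: 19.2
eef_pos: [481.6, -157.7, 11.9]
eef_rot: [3.135, 0.037, 2.994]
wrist_force: [0.0, -0.9, -1.0]
finger_gap: 48.8
finger_force: 30.0
```

Emit:
servo_tool([
  [[0.004,-0.0006,0,0,0,0,0.6],[0.008,-0.0012,0,0,0,0,0.6],[0.012,-0.0017,0,0,0,0,0.6],[0.016,-0.0023,0,0,0,0,0.6],[0.02,-0.0029,0,0,0,0,0.6],[0.02,-0.0029,0,0,0,0,0.6]],
])

```text
clock: 19.8
eef_pos: [492.1, -159.2, 12.1]
eef_rot: [3.135, 0.038, 2.994]
wrist_force: [-0.2, 2.5, -0.3]
finger_gap: 48.5
finger_force: 30.1
```

```bash
python3 q.py w14
```

```text
19.85 [ 491.95  -159.135   12.121] [3.135 0.038 2.994] 48.94912334197208 [ 0.995  2.654 -0.534]
10838
plane [-0.002  0.003 32.698] [ 500.859 -160.906   32.698] ((524.83154296875, -163.84097290039062), (50.27809143066406, 105.65910339355469), 82.34175872802734)
```

Emit:
servo_tool([
  [[0.004,-0.0006,0,0,0,0,0.6],[0.008,-0.0012,0,0,0,0,0.6],[0.012,-0.0017,0,0,0,0,0.6],[0.016,-0.0023,0,0,0,0,0.6],[0.02,-0.0029,0,0,0,0,0.6],[0.02,-0.0029,0,0,0,0,0.6]],
])

```text
clock: 20.45
eef_pos: [501.9, -160.7, 12.1]
eef_rot: [3.135, 0.038, 2.994]
wrist_force: [0.9, 3.5, -1.0]
finger_gap: 48.4
finger_force: 30.1
```

Emit:
servo_tool([
  [[0.004,-0.0006,0,0,0,0,0.6],[0.008,-0.0012,0,0,0,0,0.6],[0.012,-0.0017,0,0,0,0,0.6],[0.016,-0.0023,0,0,0,0,0.6],[0.02,-0.0029,0,0,0,0,0.6],[0.02,-0.0029,0,0,0,0,0.6]],
])

```text
clock: 21.05
eef_pos: [511.9, -162.2, 12.1]
eef_rot: [3.135, 0.038, 2.994]
wrist_force: [1.9, 2.4, -1.2]
finger_gap: 48.5
finger_force: 30.1
```

Emit:
servo_tool([
  [[0.003,-0.0004,0,0,0,0,0.6],[0.006,-0.0009,0,0,0,0,0.6],[0.009,-0.0013,0,0,0,0,0.6],[0.012,-0.0017,0,0,0,0,0.6],[0.012,-0.0017,0,0,0,0,0.6]],
])

```text
clock: 21.55
eef_pos: [517.8, -162.9, 12.1]
eef_rot: [3.135, 0.038, 2.994]
wrist_force: [1.1, 3.1, -0.1]
finger_gap: 48.6
finger_force: 30.1
```

Emit:
servo_tool([
  [[0.001,-0.0001,0,0,0,0,0.6],[0.002,-0.0003,0,0,0,0,0.6],[0.002,-0.0003,0,0,0,0,0.6]],
])

```text
clock: 21.85
eef_pos: [518.4, -163.0, 11.9]
eef_rot: [3.135, 0.037, 2.994]
wrist_force: [0.4, 2.3, -0.0]
finger_gap: 48.7
finger_force: 30.0
```

Emit:
servo_tool([
  [[0.001,-0.0001,0,0,0,0,0.6],[0.0016,-0.0002,0,0,0,0,0.6],[0.0016,-0.0002,0,0,0,0,0.6]],
])

```text
clock: 22.15
eef_pos: [519.2, -163.1, 12.0]
eef_rot: [3.135, 0.037, 2.994]
wrist_force: [-0.5, 2.8, -2.1]
finger_gap: 48.3
finger_force: 30.0
```

Emit:
servo_tool([
  [[0.001,-0.0001,0,0,0,0,0.6],[0.0014,-0.0002,0,0,0,0,0.6],[0.0014,-0.0002,0,0,0,0,0.6]],
])

```text
clock: 22.45
eef_pos: [520.0, -163.2, 12.0]
eef_rot: [3.135, 0.037, 2.994]
wrist_force: [-0.2, 3.4, -0.5]
finger_gap: 48.6
finger_force: 30.0
```

Emit:
servo_tool([
  [[0.001,-0.0001,0,0,0,0,0.6],[0.001,-0.0001,0,0,0,0,0.6]],
])

```text
clock: 22.65
eef_pos: [520.5, -163.3, 12.0]
eef_rot: [3.135, 0.037, 2.994]
wrist_force: [0.2, 3.8, -0.1]
finger_gap: 48.4
finger_force: 30.0
```

Emit:
servo_tool([
  [[0.001,-0.0001,0,0,0,0,0.6],[0.001,-0.0001,0,0,0,0,0.6]],
])

```text
clock: 22.85
eef_pos: [520.6, -163.2, 11.8]
eef_rot: [3.135, 0.036, 2.994]
wrist_force: [-2.9, 3.9, -0.6]
finger_gap: 47.9
finger_force: 30.0
```

Emit:
servo_tool([
  [[0,0,-0.001,0,0,0,0.6],[0,0,-0.001,0,0,0,0.45],[0,0,-0.001,0,0,0,0.38],[0,0,-0.001,0,0,0,0.32],[0,0,-0.001,0,0,0,0.28],[0,0,-0.001,0,0,0,0.28]],
])

```text
clock: 23.45
eef_pos: [521.0, -163.4, 11.5]
eef_rot: [3.135, 0.037, 2.994]
wrist_force: [-0.6, 0.1, -0.4]
finger_gap: 67.6
finger_force: 0.0
```

```bash
python3 q.py w15
```

```text
23.5 [ 521.014 -163.401   11.521] [3.135 0.037 2.994] 67.5442087088726 [-0.209  0.608  0.224]
9338
plane [ 0.007 -0.001 32.222] [ 526.616 -163.948   32.222] ((552.8870849609375, -166.92929077148438), (50.02907943725586, 105.34513854980469), 82.54644012451172)
```

Emit:
servo_tool([
  [[0,0,0.02,0,0,0,0.28],[0,0,0.07,0,0,0,0.28],[0,0,0.14,0,0,0,0.28],[0,0,0.22,0,0,0,0.28],[0,0,0.3,0,0.012,0,0.28],[0.02,0,0.36,0,0.012,0,0.28],[0.06,0,0.38,0,0.012,0,0.28],[0.06,0,0.38,0,0.012,0,0.28],[0.06,0,0.38,0,0.012,0,0.28]],
])

```text
clock: 24.4
eef_pos: [550.4, -163.2, 201.1]
eef_rot: [3.14, -0.001, 2.994]
wrist_force: [0.6, 0.3, -0.3]
finger_gap: 67.8
finger_force: 0.0
```

```bash
python3 - <<'E'
from m import *
c=snap('wrist','w16');s=manip.read_state();print(s['eef_pos'],s['clock'])
g=c['frame'];cv2.imwrite('pics/w16c.png',cv2.resize(g[130:350,180:460,::-1],None,fx=2.7,fy=2.7,interpolation=cv2.INTER_CUBIC))
k=yellow(c,(150,50,480,345)); P=px(c,k,32);print(rect(P),P.min(0),P.max(0))
ex=np.array([.98978,-.14263]);ey=np.array([.14263,.98978])
print('sheet s',(P[:,:2]@ex).min(),'t',(P[:,:2]@ey).min(),(P[:,:2]@ey).max())
uv,Q=grid(c,(200,100,460,345));Q=Q[abs(Q[:,2]-48.7)<2.5];a=Q[:,:2]@ex;b=Q[:,:2]@ey
print('cutter',rect(Q),np.percentile(a,[.3,99.7]),np.percentile(b,[.3,99.7]))
E
```

```text
[ 550.09 -163.13  200.71] 24.45
((522.6155395507812, -162.8673095703125), (50.69431686401367, 42.47210693359375), 81.54869079589844) [ 498.92 -189.89   32.  ] [ 547.07 -136.25   32.  ]
sheet s 519.2029512737784 t -112.0674946818705 -61.39081999977562
cutter ((597.7398681640625, -173.7299346923828), (105.62710571289062, 110.9605941772461), 81.80830383300781) [561.38 671.02] [-137.78  -34.3 ]
```

View pics/w16c.png

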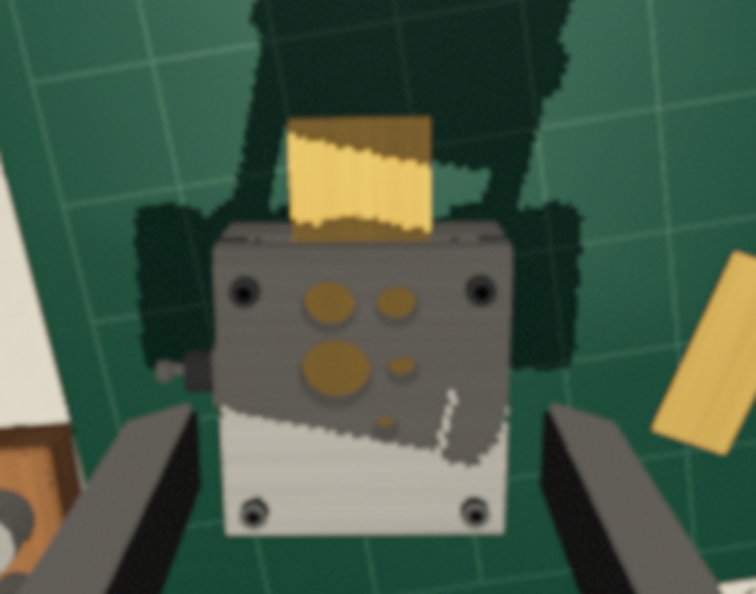

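The sheet lies square in the slot, with brass visible through all the holes. It sticks out about 42 mm, its centre is within 1 mm of the cutter's centreline, and the stop contact was felt. I'll hand in.

```bash
python3 -c "
from cell import manip
print(manip.sign_off())"
```

```text
the job is handed in; nothing more can be done
None
```

The brass sheet is in the cutter's front slot, home against the back stop (about 42 mm sticking out) and let go, and the job is handed in at about 24.5 s of the 70 s; no verdict came back.

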